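# Fit up a post foot for welding

## Task

Fit up the post foot for welding: stand the tube on the base plate, centred over the plate's large hole, stand the long rib on the side of the tube where the plate reaches farther and the short rib on the opposite side, and lay the round cap centred on top of the tube. Both ribs stand on the plate's long centre line and in line with it, the tall upright edge facing the tube with no more than a few millimetres of gap and the slope falling away. Leave the can, the hammer and the brush where they are.

Things in the scene. Friction and masses are not known exactly. Their poses are not given: they have to be found in the camera images.
- base_plate: Dark steel plate, 240 x 120 x 12 mm, flat on the bench, fixed, left or right of the middle. Origin: centre of its underside; z up, x along its 240 mm length; its long centre line is y = 0. One large through hole, 40 mm wide, centred at x = +45 mm, y = 0, so the plate reaches 75 mm from the hole's centre towards +x and 165 mm towards -x; a 14 mm bolt hole near each corner.
- tube: Short steel tube standing upright in a shallow green tray: outside diameter 60 mm, wall 4 mm, 70 mm high, 0.4 kg. Origin: centre of its lower end; z up along its axis. The tray (fixed, 270 x 270 mm, floor 3 mm and rim 16 mm above the bench) holds all four loose parts, on the side of the bench where the plate is not.
- long_rib: Long steel rib, a 12 mm thick plate standing on its lower edge in the tray: from the side a right trapezoid, lower edge 90 mm, upright edge 60 mm high at the +x end, level top 20 mm long next to it, then a slope falling to 15 mm height at the -x end. 0.36 kg. Origin: middle of the lower edge; z up, x along the rib towards the tall edge (x = +45 mm), y across. Centre of mass near x = +7 mm.
- short_rib: Short steel rib, 12 mm thick, standing on its lower edge in the tray: lower edge 38 mm, upright edge 60 mm high at the +x end, level top 18 mm long, slope falling to 15 mm height at the -x end. 0.17 kg. Origin: middle of the lower edge; z up, x along the rib towards the tall edge (x = +19 mm), y across. Centre of mass near x = +3 mm.
- cap: Solid round steel disc, 60 mm across and 12 mm thick, lying flat in the tray, about 0.26 kg. Origin: centre of its underside; z up.
- can: Bystander: closed spray can, 52 mm across, 160 mm high, standing on the bench between the tray and the plate. Origin: centre of its underside.
- hammer: Bystander: hammer about 280 mm long lying crosswise on the bench beyond the work. Origin: underside, near the middle of its length.
- brush: Bystander: hand brush about 200 mm long lying on the bench between the tray and the plate. Origin: underside, near the middle of its length.

How it is judged:
At the end, for the whole second after the job is handed in: Upright on the plate: tube within 8 mm of the hole's centre in x and y; ribs within 8 mm of and 7 degrees (short: 10) to the centre line, tall edge to the tube, gap under 10 mm, long rib on the -x side, short on +x. Cap flat on the tube, within 8 mm of its axis. All released, at rest (x of tube in the frame of base_plate between 0.037 and 0.053 m and y of tube in the frame of base_plate between -0.008 and 0.008 m and z of tube in the frame of base_plate between 0.009 and 0.015 m and angle between each of tube, long_rib, short_rib, cap's own z axis and vertical below 0.06 rad and x of tube in the frame of long_rib between 0.072 and 0.085 m and x of long_rib in the frame of base_plate below 0 m and y of long_rib in the frame of base_plate between -0.008 and 0.008 m and z of long_rib in the frame of base_plate between 0.009 and 0.015 m and angle between the x axis of long_rib and the x axis of base_plate, either way round below 0.12 rad and x of tube in the frame of short_rib between 0.046 and 0.059 m and x of short_rib in the frame of base_plate above 0.08 m and y of short_rib in the frame of base_plate between -0.008 and 0.008 m and z of short_rib in the frame of base_plate between 0.009 and 0.015 m and angle between the x axis of short_rib and the x axis of base_plate, either way round below 0.17 rad and horizontal distance between cap and tube below 0.008 m and z of cap in the frame of tube between 0.067 and 0.073 m and linear speed of each of tube, long_rib, short_rib, cap below 0.01 m/s); the robot touches nothing.
It fails at once if the can was moved by more than 20 mm (distance of can from where it was at the start of the episode above 0.02 m).
It fails at once if the hammer was moved by more than 20 mm (distance of hammer from where it was at the start of the episode above 0.02 m).
It fails at once if the brush was moved by more than 20 mm (distance of brush from where it was at the start of the episode above 0.02 m).
It also fails if it takes over 120 s, if anything falls off the work surface, if the arm or the gripper's body presses on something with over 40 N, if the wrist force passes 120 N, or if a joint passes its speed limit or range.

## Robot

A 7-joint arm with a two-finger parallel gripper is mounted at the origin on the work surface. World frame = base frame: x ahead of the robot, y to its left, z up, the work surface at z = 0. Lengths are in m, angles in rad, forces in N, time in s.
With the tool pointing down it reaches from about 0.425 to 0.925 m from the base axis. Payload 6.8 kg.
Tool frame: the origin (TCP) lies on the centre line of the jaws, within the pads' length; the fingertips stand 25 mm ahead of it and the grasp point (between the pads) lies 6 mm ahead of it; z points along the fingers, y is the line along which they close (so a half turn about z gives the same grasp; the last joint's range is limited). The gripper opens to 85 mm and grips with 20 to 120 N. Pads are 22 mm wide; open, the fingers measure 114 mm over their backs; the gripper's body (76 mm by 85 mm) begins 54 mm behind the grasp point. The pads swing forward as they close: fully open they stand 13 mm farther back than shut.
Start: joints at [-1.323, 0.477, 0.022, 1.555, -0.011, 1.109, -0.083], TCP at [0.235, 0.633, 0.256] pointing down, gripper open.
Joint ranges: [-2.96, 2.96], [-0.34, 2.1], [-1.41, 1.46], [0.24, 2.44], [-1.37, 4.51], [0.17, 1.92], [-2.96, 2.96]. Speed limits (rad/s): [2.39, 2.39, 3.14, 3.14, 3.14, 3.14, 3.14].

## Interface

Orientations are given as a rotation vector (axis times angle).
In Python, from bench import status, imaging, workorder gives the robot as it stands.
- The arm moves only by the tool send_rows, never from a script. Its argument "steps" is a list of rows, each an object of numbers: "dx", "dy", "dz": the shift along the tool's x, y, z in cm; "yaw": the turn about the tool's z in degrees; "gripper": the opening, from 0 (shut) to 1 (fully open). A call has 1 to 5 rows; each row is the pose to reach, as a shift and turn from the pose commanded when the call began, along the tool's axes at that moment; what a row does not reach only later rows make up. A row lasts 1/8 s, in which the tool goes at most 62.5 mm and 10.7 degrees, less where a joint would pass 70% of its speed; a pose out of reach is approached as far as the arm can. A call with a gripper value outside its range is refused whole. The fingers move at their own pace and stop on an object; "force" is the grip in N (left out, the last holds). Time passes only in rows, so rows that repeat a pose let the fingers close. It gives the time, the measured TCP pose, the force, the opening and the grip force at its end, in the units of the state.
- status.get_obs(): the state, without advancing time (a new reading comes with each control period).
- imaging.grab_frame(name): name is "side" or "top"; returns a dict with "color" (420x560x3 uint8, red, green, blue), "depth" (420x560 float32, m along the optical axis (not along the pixel's ray), 0 where there is no reading), "K" (3x3 intrinsics, pixels), "R" (3x3) and "t" (3): a world point X has camera coordinates R X + t. Camera axes: x right, y down, z forward; pixel columns grow to the right and rows downward; lengths in m; the calibration is good to about 2 mm. A picture is of the moment at which its call begins.
- workorder.hand_in(): hands the job in; it is judged then, once.
The state is a dict: "clock": time; "joints": joint angles; "qvel": joint speeds; "tau": joint torques, N m; "tcp_pos": TCP position; "orientation": TCP orientation; "contact_force": force on the tool from outside, world axes, zero at the start; "moment": the same for the moment, N m; "grip_width": finger opening in m; "gripper_force": force on a finger pad.
Only numpy, scipy, OpenCV 4.12 (cv2) and the standard library are available. Lean on these libraries where they do the work, as an engineer would, in place of code of your own. Each camera call takes 0.05 s, during which the arm holds its last target. There are 200 camera calls.

## Working session

There is one attempt and no reset: what is moved stays moved. The work goes in short steps, Python scripts to look and compute and a tool call to move; the robot and the scene stay as the last step left them, time stands still between calls to the robot, and variables do not carry over. Pictures are saved under pics/ and viewed, at most 14 in all, crops included, and the job is handed in when it is done.

Besides the shell and the picture viewer there is one more tool, called after "Call:" as name([rows], argument=value, ...), one row to a line, values as JSON. send_rows: Moves the arm, as the interface text tells. Its arguments: {"type":"object","properties":{"steps":{"type":"array"},"force":{"type":"number"}},"required":["steps"]}

```bash
mkdir -p pics; ls; cat > h.py <<'E'
import numpy as np,cv2
from bench import status,imaging
def grab(n,save=None):
    f=imaging.grab_frame(n)
    if save: cv2.imwrite('pics/'+save,f['color'][:,:,::-1])
    return f
def cloud(f):
    d=f['depth'];v,u=np.mgrid[:d.shape[0],:d.shape[1]]
    K=f['K'];c=np.stack([(u-K[0,2])/K[0,0]*d,(v-K[1,2])/K[1,1]*d,d],-1)
    return (c-f['t'])@f['R']
E
python3 - <<'E'
from h import *
for n in('top','side'):
    f=grab(n,n+'0.png');np.savez(n+'0.npz',**f)
    print(n,f['K'].tolist(),(-f['R'].T@f['t']).round(3),f['R'].round(2).tolist())
print(status.get_obs())
E
```

```text
pics
top [[539.6699948643031, 0.0, 272.26860316109355], [0.0, 539.6699948643031, 223.99961084853058], [0.0, 0.0, 1.0]] [0.459 0.011 1.381] [[-0.01, -1.0, -0.0], [-0.99, 0.01, -0.11], [0.11, 0.0, -0.99]]
side [[379.3705691947082, 0.0, 278.9019985417082], [0.0, 379.3705691947082, 205.60339786868946], [0.0, 0.0, 1.0]] [0.519 0.693 0.585] [[-0.99, -0.14, 0.01], [-0.09, 0.61, -0.79], [0.1, -0.78, -0.61]]
{'clock': 0.1, 'joints': array([-1.32309348,  0.47772361,  0.02234084,  1.55630855, -0.01152116,
        1.1092835 , -0.08308622]), 'qvel': array([ 0.00047649, -0.00051244,  0.00107417, -0.00094363,  0.0006608 ,
       -0.00032789, -0.00018986]), 'tau': array([ 4.08251683e-03, -5.97764289e+01,  1.61331754e+00, -2.81956297e+01,
        1.27373741e-02,  5.10539277e-03,  4.66857409e-05]), 'tcp_pos': array([0.23496765, 0.6322851 , 0.25543731]), 'orientation': array([-5.55876169e-01, -3.09183132e+00,  2.48819068e-03]), 'contact_force': array([-0.35118261, -0.54644947,  0.63198556]), 'moment': array([-0.01487091,  0.01917915,  0.00733356]), 'gripper_force': 0.0, 'grip_width': 0.08526653246165333}
```

View pics/top0.png

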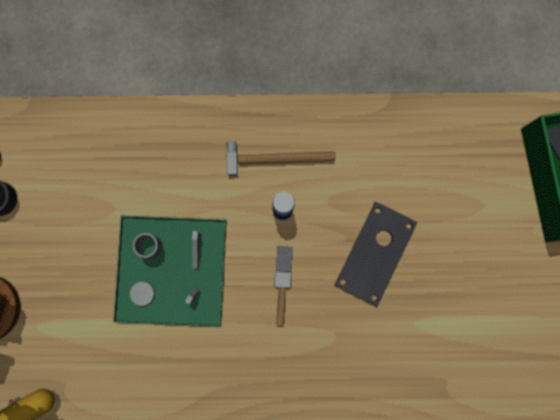

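View pics/side0.png

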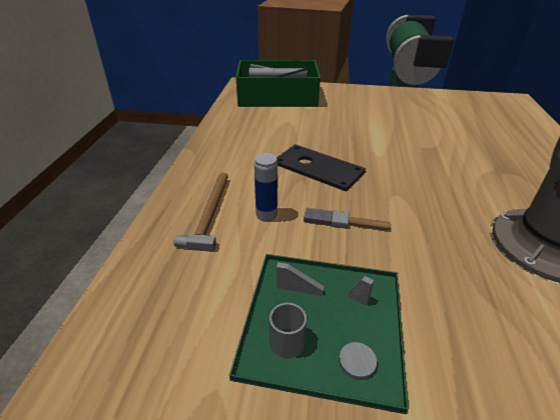

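The top view shows the tray around (170,270), with the tube (146,245), cap (142,294), long rib (195,250) and short rib (192,297). The plate is at (376,254), its hole at (384,238), and the can and brush are in between.

```bash
cat > m.py <<'E'
from h import *
import sys
T=np.load('top0.npz');S=np.load('side0.npz')
def ray(f,uv,z):
    uv=np.asarray(uv,float).reshape(-1,2);K=f['K']
    d=np.c_[(uv-K[[0,1],[2,2]])/[K[0,0],K[1,1]],np.ones(len(uv))]@f['R']
    c=-f['R'].T@f['t'];return c+d*((z-c[2])/d[:,2])[:,None]
if __name__=='__main__':
    for n,f in(('top',T),('side',S)):
        P=cloud(f);col=f['color'].astype(int)
        ok=f['depth']>0
        tray=ok&(P[...,1]>.1)&(P[...,1]<.42)&(P[...,0]>.25)&(P[...,0]<.62)
        # plate
        m=(col.max(2)<75)&ok&(abs(P[...,2]-.012)<.012)&(P[...,1]<-.1)&(P[...,1]>-.45)&(P[...,0]>.3)&(P[...,0]<.7)
        cs,h=cv2.findContours(m.astype(np.uint8),cv2.RETR_CCOMP,cv2.CHAIN_APPROX_NONE)
        i=max(range(len(cs)),key=lambda k:cv2.contourArea(cs[k]))
        w=ray(f,cs[i][:,0],.012)[:,:2]
        print(n,'plate',cv2.minAreaRect((w*1000).astype(np.float32)),'z',np.median(P[m][:,2]))
        for k,c in enumerate(cs):
            if h[0][k][3]==i and cv2.contourArea(c)>2:
                ww=(ray(f,c[:,0],.012)[:,:2]*1000).astype(np.float32); print('  hole',cv2.contourArea(c),cv2.minAreaRect(ww))
        for nm,lo,hi in(('all>55',.056,.09),('cap',.010,.024),('mid',.024,.056)):
            mm=(tray&(P[...,2]>lo)&(P[...,2]<hi)).astype(np.uint8)
            N,L,st,_=cv2.connectedComponentsWithStats(mm)
            for k in range(1,N):
                if st[k,4]<12: continue
                q=P[L==k];r=cv2.minAreaRect((q[:,:2]*1000).astype(np.float32))
                print(' ',nm,st[k].tolist(),'z',np.percentile(q[:,2],[5,50,95]).round(3),np.round(r[0]),np.round(r[1]),round(r[2]))
        # gray mask
        hsv=cv2.cvtColor(f['color'],cv2.COLOR_RGB2HSV)
        g=(tray&(hsv[...,1]<70)&(P[...,2]<.1)).astype(np.uint8)
        N,L,st,_=cv2.connectedComponentsWithStats(g)
        for k in range(1,N):
            if st[k,4]>20: print('  gray',st[k].tolist(),P[L==k].mean(0).round(3))
        for x in [(283,200)] if n=='top' else [(265,160)]: print('can',P[x[1],x[0]])
E
python3 m.py; python3 - <<'E'
import cv2
a=cv2.imread('pics/top0.png')[210:330,110:230];b=cv2.imread('pics/side0.png')[250:400,230:420]
import numpy as np
cv2.imwrite('pics/crop0.png',np.hstack([cv2.resize(a,(400,400),interpolation=2),cv2.resize(b,(400,400),interpolation=2)]))
E
```

```text
top plate ((526.3438720703125, -246.8046417236328), (118.35826873779297, 237.71322631835938), 62.69472885131836) z 0.01199949922018671
  hole 42.0 ((416.4682312011719, -238.93765258789062), (17.514089584350586, 17.916217803955078), 43.798179626464844)
  hole 44.0 ((457.0379638671875, -161.92637634277344), (17.65488624572754, 17.929325103759766), 44.04875183105469)
  hole 242.5 ((567.50146484375, -267.2309875488281), (44.509647369384766, 45.49014663696289), 43.97366714477539)
  hole 36.5 ((596.9910888671875, -332.39898681640625), (17.865249633789062, 16.4713191986084), 43.629920959472656)
  hole 42.0 ((636.78759765625, -255.2109375), (17.963939666748047, 18.389598846435547), 44.18801498413086)
  all>55 [192, 231, 6, 13, 64] z [0.057 0.061 0.066] [569. 205.] [13. 29.] 86
  all>55 [133, 233, 26, 24, 188] z [0.058 0.07  0.076] [550. 324.] [60. 57.] 88
  all>55 [185, 293, 9, 11, 50] z [0.058 0.063 0.068] [421. 217.] [12. 23.] 63
  cap [113, 219, 16, 103, 182] z [0.011 0.015 0.02 ] [490. 406.] [257.  39.] 5
  cap [210, 219, 17, 84, 129] z [0.011 0.015 0.02 ] [514. 157.] [ 41. 210.] 88
  ca
[... 1881 characters left out ...]
269, 339, 35, 18, 159] z [0.011 0.017 0.023] [551. 345.] [57. 24.] 3
  cap [339, 342, 38, 37, 1055] z [0.013 0.015 0.017] [434. 347.] [59. 60.] 43
  mid [276, 268, 44, 21, 477] z [0.025 0.038 0.054] [545. 209.] [15. 82.] 85
  mid [350, 278, 23, 21, 220] z [0.025 0.039 0.054] [428. 216.] [15. 36.] 64
  mid [272, 310, 31, 18, 329] z [0.026 0.042 0.055] [554. 309.] [50. 21.] 6
  mid [269, 328, 37, 24, 401] z [0.025 0.04  0.054] [550. 344.] [58. 25.] 5
  gray [277, 262, 47, 34, 944] [0.547 0.212 0.032]
  gray [348, 276, 26, 29, 462] [0.426 0.221 0.035]
  gray [269, 302, 38, 56, 1757] [0.551 0.329 0.044]
  gray [339, 342, 38, 38, 1141] [0.434 0.349 0.015]
can [ 0.64137701 -0.00212028  0.16006081]
```

View pics/crop0.png

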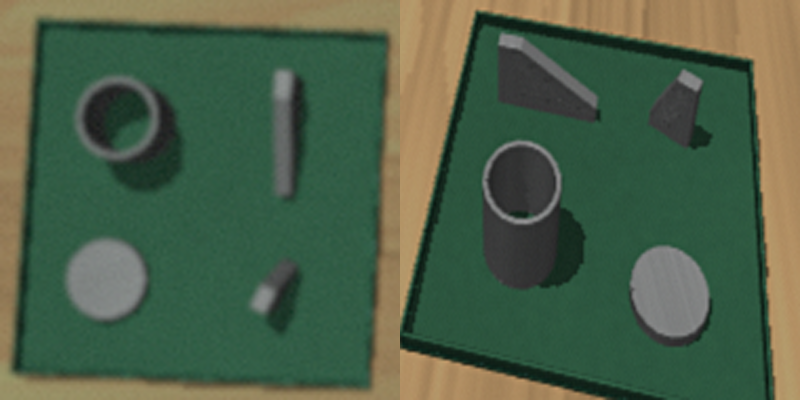

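Crop: the tube stands upper left, the long rib's tall end points to +x, and the short rib's tall end points towards the robot and left, about 153°. I'll move to the tube first.

```bash
cat > plan.py <<'E'
import sys,numpy as np
from bench import status
from scipy.spatial.transform import Rotation as R
def plan(x,y,z,c=None):
    o=status.get_obs();M=R.from_rotvec(o['orientation']).as_matrix()
    d=M.T@(np.array([x,y,z])-o['tcp_pos'])*100
    a=np.degrees(np.arctan2(M[1,1],M[0,1]))
    yaw=0 if c is None else -((c-a+90)%180-90)
    print('dx,dy,dz',d.round(2),'yaw',round(yaw,1),'| ytool',a.round(1),'tcp',o['tcp_pos'].round(4),'j7',o['joints'][6].round(2),'grip',round(o['grip_width'],4),round(o['gripper_force'],1),'F',o['contact_force'].round(1),'t',round(o['clock'],2))
if __name__=='__main__':plan(*map(float,sys.argv[1:]))
E
python3 plan.py .551 .326 .14;python3 plan.py .551 .326 .054
```

```text
dx,dy,dz [-40.29 -17.68  11.58] yaw 0 | ytool 69.6 tcp [0.235  0.6323 0.2554] j7 -0.08 grip 0.0853 0.0 F [-0.4 -0.5  0.6] t 0.1
dx,dy,dz [-40.29 -17.67  20.18] yaw 0 | ytool 69.6 tcp [0.235  0.6323 0.2554] j7 -0.08 grip 0.0853 0.0 F [-0.4 -0.5  0.6] t 0.1
```

Call:
send_rows([
  {"dx": -5,"dy": -2.2},
  {"dx": -10,"dy": -4.4},
  {"dx": -16,"dy": -7,"dz": 2},
  {"dx": -21,"dy": -9.2,"dz": 4},
  {"dx": -26,"dy": -11.4,"dz": 5},
])

```text
validation failed for argument at $.st...
```

Call:
send_rows([
  {"dx": -5,"dy": -2.2,"dz": 2},
  {"dx": -10,"dy": -4.4,"dz": 4.5},
  {"dx": -14.3,"dy": -6.3,"dz": 6.6},
  {"dx": -14.3,"dy": -6.3,"dz": 6.6},
  {"dx": -14.3,"dy": -6.3,"dz": 6.6},
])

```text
validation failed for argument at $.st...
```

```bash
python3 plan.py .551 .326 .054; python3 -c "
from h import *
grab('side','s1.png')"
```

```text
dx,dy,dz [-40.29 -17.67  20.18] yaw 0 | ytool 69.6 tcp [0.235  0.6323 0.2554] j7 -0.08 grip 0.0853 0.0 F [-0.4 -0.5  0.6] t 0.1
```

View pics/s1.png

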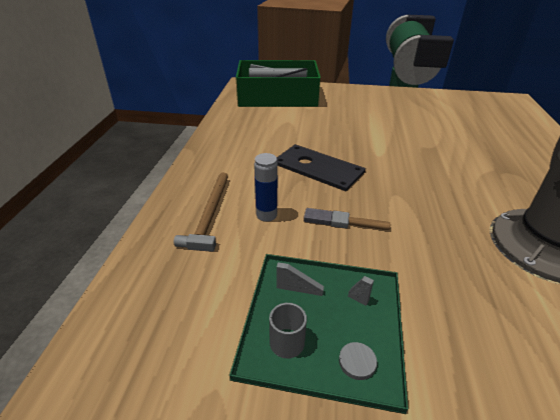

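The picture is unchanged because the rows were refused. Each row probably needs all five fields.

Call:
send_rows([
  {"dx": -5,"dy": -2.2,"dz": 0,"yaw": 0,"gripper": 1},
  {"dx": -10,"dy": -4.4,"dz": 0,"yaw": 0,"gripper": 1},
  {"dx": -16,"dy": -7,"dz": 2,"yaw": 0,"gripper": 1},
  {"dx": -21,"dy": -9.2,"dz": 4,"yaw": 0,"gripper": 1},
  {"dx": -26,"dy": -11.4,"dz": 5,"yaw": 0,"gripper": 1},
])

```text
clock: 0.78
tcp_pos: [0.4399, 0.4331, 0.205]
orientation: [-0.556, -3.091, 0.003]
contact_force: [0.0, -0.2, -0.5]
grip_width: 0.0853
gripper_force: 0.0
```

Call:
send_rows([
  {"dx": -5,"dy": -2.2,"dz": 2,"yaw": 0,"gripper": 1},
  {"dx": -10,"dy": -4.4,"dz": 4.5,"yaw": 0,"gripper": 1},
  {"dx": -14.3,"dy": -6.3,"dz": 6.6,"yaw": 0,"gripper": 1},
  {"dx": -14.3,"dy": -6.3,"dz": 6.6,"yaw": 0,"gripper": 1},
  {"dx": -14.3,"dy": -6.3,"dz": 6.6,"yaw": 0,"gripper": 1},
])

```text
clock: 1.4
tcp_pos: [0.5508, 0.3268, 0.1401]
orientation: [-0.556, -3.091, -0.0]
contact_force: [-0.4, 1.0, 0.3]
grip_width: 0.0852
gripper_force: 0.0
```

```bash
python3 plan.py .551 .326 .054; python3 -c "
from h import *
grab('side','s2.png')"
```

```text
dx,dy,dz [-0.05 -0.07  8.61] yaw 0 | ytool 69.6 tcp [0.5508 0.3268 0.1401] j7 0.64 grip 0.0852 0.0 F [-0.4  1.   0.3] t 1.4
```

View pics/s2.png

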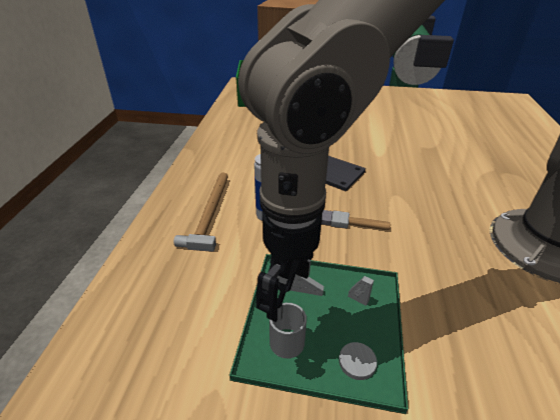

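The gripper is straight above the tube (288,320), with a finger on each side. I'll descend and grip.

Call:
send_rows([
  {"dx": 0,"dy": 0,"dz": 3,"yaw": 0,"gripper": 1},
  {"dx": 0,"dy": 0,"dz": 6,"yaw": 0,"gripper": 1},
  {"dx": 0,"dy": 0,"dz": 8.6,"yaw": 0,"gripper": 1},
  {"dx": 0,"dy": 0,"dz": 8.6,"yaw": 0,"gripper": 1},
  {"dx": 0,"dy": 0,"dz": 8.6,"yaw": 0,"gripper": 0.6},
], force=60)

```text
clock: 2.08
tcp_pos: [0.5513, 0.3278, 0.0556]
orientation: [0.554, 3.091, 0.002]
contact_force: [0.4, 0.1, -0.9]
grip_width: 0.07
gripper_force: 0.0
```

Call:
send_rows([
  {"dx": 0,"dy": 0,"dz": 0,"yaw": 0,"gripper": 0.5},
  {"dx": 0,"dy": 0,"dz": 0,"yaw": 0,"gripper": 0.5},
  {"dx": 0,"dy": 0,"dz": 0,"yaw": 0,"gripper": 0.5},
  {"dx": 0,"dy": 0,"dz": 0,"yaw": 0,"gripper": 0.5},
  {"dx": 0,"dy": 0,"dz": 0,"yaw": 0,"gripper": 0.5},
], force=60)

```text
clock: 2.7
tcp_pos: [0.5518, 0.3272, 0.0564]
orientation: [0.555, 3.091, 0.003]
contact_force: [-2.2, -0.8, 6.0]
grip_width: 0.0596
gripper_force: 64.2
```

Call:
send_rows([
  {"dx": 0,"dy": 0,"dz": -1,"yaw": 0,"gripper": 0.5},
  {"dx": 0,"dy": 0,"dz": -6,"yaw": 0,"gripper": 0.5},
  {"dx": 0,"dy": 0,"dz": -12,"yaw": 0,"gripper": 0.5},
  {"dx": 0,"dy": 0,"dz": -18,"yaw": 0,"gripper": 0.5},
  {"dx": 0,"dy": 0,"dz": -20,"yaw": 0,"gripper": 0.5},
])

```text
clock: 3.32
tcp_pos: [0.5528, 0.3272, 0.26]
orientation: [0.556, 3.087, 0.009]
contact_force: [-0.0, 0.6, -4.8]
grip_width: 0.0593
gripper_force: 67.1
```

```bash
python3 plan.py .5675 -.2672 .25; python3 - <<'E'
from h import *
f=grab('side');P=cloud(f)
m=(P[...,2]>.12)&(P[...,2]<.215)&(abs(P[...,0]-.55)<.05)&(abs(P[...,1]-.327)<.05)&(f['depth']>0)
v,u=np.where(m);print('z low',np.percentile(P[m][:,2],[0.5,2,10]),m.sum(), v.max())
E
```

```text
dx,dy,dz [-22.1  -55.2    0.73] yaw 0 | ytool 69.6 tcp [0.5528 0.3272 0.26  ] j7 0.63 grip 0.0593 67.1 F [-0.   0.6 -4.8] t 3.33
z low [0.20693043 0.20717261 0.20833292] 164 274
```

Call:
send_rows([
  {"dx": -2.2,"dy": -5.5,"dz": 0,"yaw": 0,"gripper": 0.5},
  {"dx": -4.4,"dy": -11,"dz": 0,"yaw": 0,"gripper": 0.5},
  {"dx": -6.6,"dy": -16.5,"dz": 0,"yaw": 0,"gripper": 0.5},
  {"dx": -8.8,"dy": -22,"dz": 0,"yaw": 0,"gripper": 0.5},
  {"dx": -11,"dy": -27.5,"dz": 0,"yaw": 0,"gripper": 0.5},
])

```text
clock: 4.0
tcp_pos: [0.5576, 0.0284, 0.2539]
orientation: [-0.556, -3.091, 0.0]
contact_force: [0.5, 0.4, -3.7]
grip_width: 0.0595
gripper_force: 67.1
```

Call:
send_rows([
  {"dx": -2.2,"dy": -5.5,"dz": 0,"yaw": 0,"gripper": 0.5},
  {"dx": -4.4,"dy": -11,"dz": 0,"yaw": 0,"gripper": 0.5},
  {"dx": -6.6,"dy": -16.5,"dz": 0,"yaw": 0,"gripper": 0.5},
  {"dx": -8.8,"dy": -22,"dz": 1,"yaw": 0,"gripper": 0.5},
  {"dx": -11,"dy": -27.5,"dz": 4,"yaw": 0,"gripper": 0.5},
])

```text
clock: 4.62
tcp_pos: [0.5662, -0.2645, 0.2167]
orientation: [0.556, 3.089, -0.0]
contact_force: [1.2, 2.0, -4.8]
grip_width: 0.0596
gripper_force: 67.2
```

Call:
send_rows([
  {"dx": 0,"dy": 0,"dz": 4,"yaw": 0,"gripper": 0.5},
  {"dx": 0,"dy": 0,"dz": 8,"yaw": 0,"gripper": 0.5},
  {"dx": 0,"dy": 0,"dz": 12,"yaw": 0,"gripper": 0.5},
  {"dx": 0,"dy": 0,"dz": 12,"yaw": 0,"gripper": 0.5},
  {"dx": 0,"dy": 0,"dz": 12,"yaw": 0,"gripper": 0.5},
])

```text
clock: 5.25
tcp_pos: [0.5663, -0.2626, 0.0972]
orientation: [0.556, 3.091, -0.001]
contact_force: [-0.1, 0.1, -3.7]
grip_width: 0.0596
gripper_force: 67.3
```

```bash
python3 plan.py .5675 -.2672 .066; python3 -c "
from h import *
grab('top','t3.png')
f=grab('side','s3.png')"
```

```text
dx,dy,dz [-0.27 -0.39  3.12] yaw 0 | ytool 69.6 tcp [ 0.5663 -0.2626  0.0972] j7 1.74 grip 0.0596 67.3 F [-0.1  0.1 -3.7] t 5.25
```

View pics/s3.png

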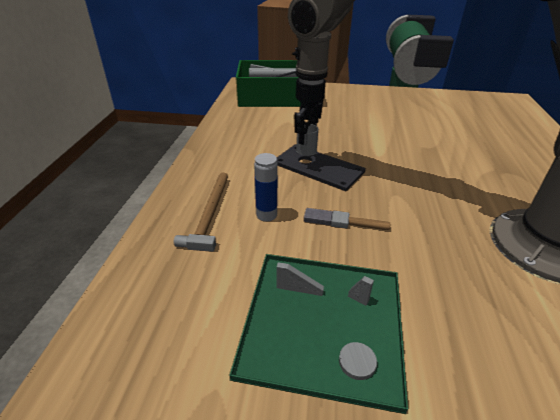

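The tube is held over the hole (305,158). I'll lower it.

Call:
send_rows([
  {"dx": -0.3,"dy": -0.4,"dz": 1,"yaw": 0,"gripper": 0.5},
  {"dx": -0.3,"dy": -0.4,"dz": 2,"yaw": 0,"gripper": 0.5},
  {"dx": -0.3,"dy": -0.4,"dz": 2.8,"yaw": 0,"gripper": 0.5},
  {"dx": -0.3,"dy": -0.4,"dz": 3.2,"yaw": 0,"gripper": 0.5},
  {"dx": -0.3,"dy": -0.4,"dz": 3.2,"yaw": 0,"gripper": 0.5},
])

```text
clock: 5.98
tcp_pos: [0.5667, -0.2669, 0.0654]
orientation: [-0.556, -3.091, -0.002]
contact_force: [-6.8, 4.1, 13.3]
grip_width: 0.0592
gripper_force: 68.7
```

```bash
python3 plan.py .5675 -.2672 .066
```

```text
dx,dy,dz [-0.09 -0.   -0.06] yaw 0 | ytool 69.6 tcp [ 0.5667 -0.2669  0.0654] j7 1.76 grip 0.0592 68.7 F [-6.8  4.1 13.3] t 5.97
```

Call:
send_rows([
  {"dx": 0,"dy": 0,"dz": -0.1,"yaw": 0,"gripper": 0.8},
  {"dx": 0,"dy": 0,"dz": -0.1,"yaw": 0,"gripper": 1},
  {"dx": 0,"dy": 0,"dz": -0.1,"yaw": 0,"gripper": 1},
  {"dx": 0,"dy": 0,"dz": -0.1,"yaw": 0,"gripper": 1},
  {"dx": 0,"dy": 0,"dz": -2,"yaw": 0,"gripper": 1},
])

```text
clock: 6.6
tcp_pos: [0.5662, -0.2666, 0.0834]
orientation: [-0.555, -3.089, -0.001]
contact_force: [-0.4, -0.0, -0.0]
grip_width: 0.0857
gripper_force: 0.0
```

Call:
send_rows([
  {"dx": 0,"dy": 0,"dz": -5,"yaw": 0,"gripper": 1},
  {"dx": 0,"dy": 0,"dz": -10,"yaw": 0,"gripper": 1},
  {"dx": 0,"dy": 0,"dz": -15,"yaw": 0,"gripper": 1},
  {"dx": 2,"dy": 5.5,"dz": -17,"yaw": 0,"gripper": 0.8},
  {"dx": 4,"dy": 11,"dz": -17,"yaw": 0,"gripper": 0.6},
])

```text
clock: 7.22
tcp_pos: [0.5691, -0.1499, 0.2579]
orientation: [0.559, 3.085, 0.001]
contact_force: [0.7, 0.1, -0.6]
grip_width: 0.0525
gripper_force: 0.0
```

```bash
python3 plan.py .541 .208 .24 87.5
```

```text
dx,dy,dz [15.2  32.52  1.75] yaw -18.0 | ytool 69.5 tcp [ 0.5691 -0.1499  0.2579] j7 1.48 grip 0.0525 0.0 F [ 0.7  0.1 -0.6] t 7.22
```

Call:
send_rows([
  {"dx": 2.4,"dy": 5.5,"dz": 0,"yaw": -3.5,"gripper": 0.5},
  {"dx": 4.8,"dy": 11,"dz": 0,"yaw": -7,"gripper": 0.5},
  {"dx": 7.2,"dy": 16.5,"dz": 0,"yaw": -11,"gripper": 0.5},
  {"dx": 9.6,"dy": 22,"dz": 0,"yaw": -15,"gripper": 0.5},
  {"dx": 12,"dy": 27.5,"dz": 1,"yaw": -18,"gripper": 0.5},
])

```text
clock: 7.85
tcp_pos: [0.5518, 0.1513, 0.2463]
orientation: [0.063, 3.137, 0.002]
contact_force: [0.6, -0.7, 0.6]
grip_width: 0.043
gripper_force: 0.0
```

```bash
python3 plan.py .548 .2077 .11 87.5; cat > pl.py <<'E'
from m import *
f=grab('top');P=cloud(f);ok=f['depth']>0
reg=ok&(P[...,1]<-.1)&(P[...,1]>-.45)&(P[...,0]>.3)&(P[...,0]<.72)
col=f['color'].astype(int)
m=reg&(col.max(2)<75)&(abs(P[...,2]-.012)<.006)
for lo,hi in((.055,.09),(.075,.1),(.03,.066)):
    mm=(reg&(P[...,2]>lo)&(P[...,2]<hi)).astype(np.uint8)
    N,L,st,_=cv2.connectedComponentsWithStats(mm)
    for k in range(1,N):
        if st[k,4]>12:
            q=P[L==k];r=cv2.minAreaRect((q[:,:2]*1000).astype(np.float32));print(lo,st[k].tolist(),np.round(r[0],1),np.round(r[1]),round(r[2],1),q.mean(0).round(3))
E
python3 pl.py
```

```text
dx,dy,dz [ 0.66  5.6  13.64] yaw 0.2 | ytool 87.7 tcp [0.5518 0.1513 0.2463] j7 1.2 grip 0.043 0.0 F [ 0.6 -0.7  0.6] t 7.85
0.055 [375, 224, 27, 25, 220] [ 566.  -267.4] [59. 58.] 87.3 [ 0.566 -0.268  0.075]
0.075 [377, 224, 25, 24, 140] [ 566.8 -267.7] [57. 58.] 0.3 [ 0.567 -0.269  0.081]
0.03 [374, 227, 13, 23, 63] [ 561.5 -249. ] [57. 22.] 14.4 [ 0.558 -0.246  0.049]
0.03 [383, 226, 16, 21, 77] [ 571.3 -282.6] [51. 24.] 17.3 [ 0.574 -0.287  0.048]
```

Call:
send_rows([
  {"dx": 0.5,"dy": 4,"dz": 4,"yaw": 0,"gripper": 0.5},
  {"dx": 0.6,"dy": 5.7,"dz": 8,"yaw": 0,"gripper": 0.5},
  {"dx": 0.6,"dy": 5.7,"dz": 12,"yaw": 0,"gripper": 0.5},
  {"dx": 0.6,"dy": 5.7,"dz": 13.5,"yaw": 0,"gripper": 0.5},
  {"dx": 0.6,"dy": 5.7,"dz": 13.5,"yaw": 0,"gripper": 0.5},
])

```text
clock: 8.52
tcp_pos: [0.5478, 0.2061, 0.1093]
orientation: [-0.067, -3.14, 0.001]
contact_force: [0.3, 0.3, -0.3]
grip_width: 0.0429
gripper_force: 0.0
```

```bash
python3 plan.py .548 .209 .038 87.5; python3 -c "
from h import *
f=grab('side');import cv2
cv2.imwrite('pics/s4.png',cv2.resize(f['color'][200:400,200:420,::-1],(660,600),interpolation=2))"
```

```text
dx,dy,dz [-0.01  0.3   7.13] yaw 0.1 | ytool 87.6 tcp [0.5478 0.2061 0.1093] j7 1.12 grip 0.0429 0.0 F [ 0.3  0.3 -0.3] t 8.53
```

View pics/s4.png

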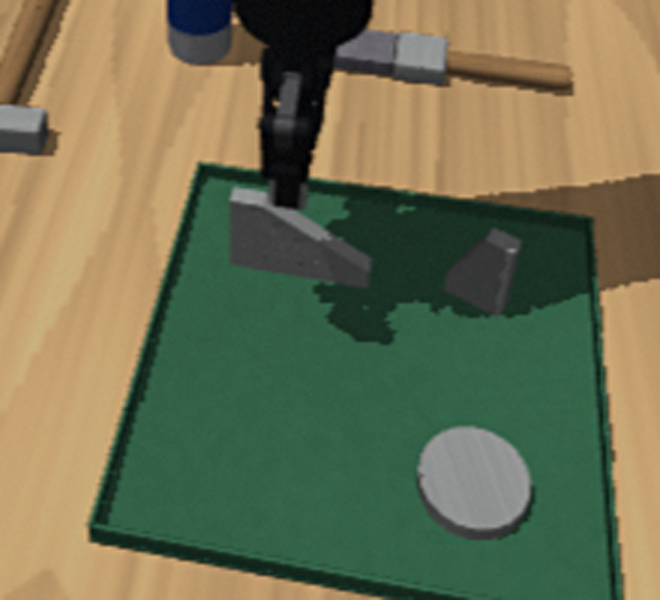

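The fingers are above the long rib, crop (290,195), about where the slope begins. I'll descend and grip.

Call:
send_rows([
  {"dx": 0,"dy": 0.3,"dz": 2.5,"yaw": 0,"gripper": 0.5},
  {"dx": 0,"dy": 0.3,"dz": 5,"yaw": 0,"gripper": 0.5},
  {"dx": 0,"dy": 0.3,"dz": 7.1,"yaw": 0,"gripper": 0.5},
  {"dx": 0,"dy": 0.3,"dz": 7.1,"yaw": 0,"gripper": 0.5},
  {"dx": 0,"dy": 0.3,"dz": 7.1,"yaw": 0,"gripper": 0.3},
])

```text
clock: 9.2
tcp_pos: [0.5491, 0.21, 0.0399]
orientation: [0.066, 3.138, 0.002]
contact_force: [0.1, 0.5, 0.5]
grip_width: 0.0262
gripper_force: 0.0
```

Call:
send_rows([
  {"dx": 0,"dy": 0,"dz": 0,"yaw": 0,"gripper": 0.2},
  {"dx": 0,"dy": 0,"dz": 0,"yaw": 0,"gripper": 0.1},
  {"dx": 0,"dy": 0,"dz": 0,"yaw": 0,"gripper": 0},
  {"dx": 0,"dy": 0,"dz": 0,"yaw": 0,"gripper": 0},
  {"dx": 0,"dy": 0,"dz": 0,"yaw": 0,"gripper": 0},
])

```text
clock: 9.82
tcp_pos: [0.5488, 0.2097, 0.0395]
orientation: [0.066, 3.139, 0.001]
contact_force: [-0.8, -0.6, 5.8]
grip_width: 0.0114
gripper_force: 59.0
```

```bash
python3 plan.py .548 .209 .038 87.5; python3 - <<'E'
from m import *
f=grab('side');P=cloud(f)
m=(f['depth']>0)&(P[...,2]>.007)&(P[...,2]<.014)&(P[...,0]>.47)&(P[...,0]<.605)&(abs(P[...,1]-.21)<.035)
m2=(f['depth']>0)&(P[...,2]>.045)&(P[...,2]<.058)&(P[...,0]>.56)&(P[...,0]<.605)&(abs(P[...,1]-.21)<.02)
for k in(m,m2):
  q=P[k];print(k.sum(),np.percentile(q[:,0],[0,2,50,98,100]).round(4),np.median(q[:,1]).round(4))
E
```

```text
dx,dy,dz [ 0.08 -0.07  0.15] yaw 0.1 | ytool 87.6 tcp [0.5488 0.2097 0.0395] j7 1.13 grip 0.0114 59.0 F [-0.8 -0.6  5.8] t 9.82
89 [0.4967 0.4985 0.5293 0.5842 0.5857] 0.2167
43 [0.5689 0.5703 0.5781 0.5859 0.5859] 0.2149
```

Call:
send_rows([
  {"dx": 0,"dy": 0,"dz": -1,"yaw": 0,"gripper": 0},
  {"dx": 0,"dy": 0,"dz": -6,"yaw": 0,"gripper": 0},
  {"dx": 0,"dy": 0,"dz": -12,"yaw": 0,"gripper": 0},
  {"dx": 0,"dy": -1,"dz": -18,"yaw": 0,"gripper": 0},
  {"dx": 0,"dy": -5,"dz": -21,"yaw": 4,"gripper": 0},
])

```text
clock: 10.5
tcp_pos: [0.5464, 0.1625, 0.2522]
orientation: [0.169, 3.132, 0.006]
contact_force: [1.2, -0.7, -3.8]
grip_width: 0.0111
gripper_force: 59.2
```

```bash
python3 plan.py .5045 -.2346 .15 62.6
```

```text
dx,dy,dz [ -0.07 -39.98  10.05] yaw 21.2 | ytool 83.8 tcp [0.5464 0.1625 0.2522] j7 1.11 grip 0.0111 59.2 F [ 1.2 -0.7 -3.8] t 10.5
```

Call:
send_rows([
  {"dx": 0,"dy": -6,"dz": 0,"yaw": 4,"gripper": 0},
  {"dx": 0,"dy": -12,"dz": 0,"yaw": 8,"gripper": 0},
  {"dx": 0,"dy": -18,"dz": 0,"yaw": 13,"gripper": 0},
  {"dx": 0,"dy": -24,"dz": 0,"yaw": 18,"gripper": 0},
  {"dx": 0,"dy": -30,"dz": 0,"yaw": 21,"gripper": 0},
])

```text
clock: 11.12
tcp_pos: [0.5114, -0.1399, 0.2485]
orientation: [-0.746, -3.052, -0.001]
contact_force: [1.0, 0.1, -3.9]
grip_width: 0.0113
gripper_force: 59.1
```

```bash
python3 plan.py .5045 -.2346 .12 62.6
```

```text
dx,dy,dz [-3.76 -8.73 12.84] yaw -0.1 | ytool 62.5 tcp [ 0.5114 -0.1399  0.2485] j7 1.35 grip 0.0113 59.1 F [ 1.   0.1 -3.9] t 11.12
```

Call:
send_rows([
  {"dx": -2,"dy": -5,"dz": 1,"yaw": 0,"gripper": 0},
  {"dx": -3.8,"dy": -8.7,"dz": 5,"yaw": 0,"gripper": 0},
  {"dx": -3.8,"dy": -8.7,"dz": 10,"yaw": 0,"gripper": 0},
  {"dx": -3.8,"dy": -8.7,"dz": 12.8,"yaw": 0,"gripper": 0},
  {"dx": -3.8,"dy": -8.7,"dz": 12.8,"yaw": 0,"gripper": 0},
])

```text
clock: 11.75
tcp_pos: [0.5042, -0.2322, 0.1183]
orientation: [-0.742, -3.047, -0.001]
contact_force: [0.6, 0.1, -2.8]
grip_width: 0.0114
gripper_force: 59.1
```

```bash
python3 plan.py .5045 -.2346 .0485 62.6
```

```text
dx,dy,dz [-0.18 -0.2   6.98] yaw 0.0 | ytool 62.6 tcp [ 0.5042 -0.2322  0.1183] j7 1.62 grip 0.0114 59.1 F [ 0.6  0.1 -2.8] t 11.75
```

Call:
send_rows([
  {"dx": -0.15,"dy": -0.2,"dz": 2.5,"yaw": 0,"gripper": 0},
  {"dx": -0.15,"dy": -0.2,"dz": 5,"yaw": 0,"gripper": 0},
  {"dx": -0.15,"dy": -0.2,"dz": 6.3,"yaw": 0,"gripper": 0},
  {"dx": -0.15,"dy": -0.2,"dz": 6.9,"yaw": 0,"gripper": 0},
  {"dx": -0.15,"dy": -0.2,"dz": 7,"yaw": 0,"gripper": 0},
])

```text
clock: 12.38
tcp_pos: [0.507, -0.2357, 0.0507]
orientation: [0.743, 3.051, 0.0]
contact_force: [-0.2, -0.4, -3.3]
grip_width: 0.0113
gripper_force: 59.2
```

```bash
python3 plan.py .5045 -.2346 .0485 62.6
```

```text
dx,dy,dz [ 0.27 -0.02  0.22] yaw 0.0 | ytool 62.6 tcp [ 0.507  -0.2357  0.0507] j7 1.67 grip 0.0113 59.2 F [-0.2 -0.4 -3.3] t 12.38
```

Call:
send_rows([
  {"dx": 0.15,"dy": 0,"dz": 0,"yaw": 0,"gripper": 0},
  {"dx": 0.2,"dy": 0,"dz": 0.1,"yaw": 0,"gripper": 0},
  {"dx": 0.2,"dy": 0,"dz": 0.2,"yaw": 0,"gripper": 0},
  {"dx": 0.2,"dy": 0,"dz": 0.3,"yaw": 0,"gripper": 0},
  {"dx": 0.2,"dy": 0,"dz": 0.3,"yaw": 0,"gripper": 0},
])

```text
clock: 13.0
tcp_pos: [0.5048, -0.2346, 0.0485]
orientation: [0.744, 3.052, 0.001]
contact_force: [-4.9, 2.1, 12.0]
grip_width: 0.011
gripper_force: 61.6
```

```bash
python3 plan.py .5045 -.2346 .0485 62.6
```

```text
dx,dy,dz [ 0.03 -0.01 -0.  ] yaw -0.0 | ytool 62.6 tcp [ 0.5048 -0.2346  0.0485] j7 1.68 grip 0.011 61.6 F [-4.9  2.1 12. ] t 13.0
```

In contact. I'll release, rise, and head for the short rib.

Call:
send_rows([
  {"dx": 0,"dy": 0,"dz": -0.1,"yaw": 0,"gripper": 0.1},
  {"dx": 0,"dy": 0,"dz": -0.1,"yaw": 0,"gripper": 0.3},
  {"dx": 0,"dy": 0,"dz": -0.1,"yaw": 0,"gripper": 0.4},
  {"dx": 0,"dy": 0,"dz": -0.1,"yaw": 0,"gripper": 0.4},
  {"dx": 0,"dy": 0,"dz": -2,"yaw": 0,"gripper": 0.4},
])

```text
clock: 13.62
tcp_pos: [0.5038, -0.2343, 0.0666]
orientation: [-0.743, -3.049, -0.0]
contact_force: [-0.2, 1.1, 0.2]
grip_width: 0.0342
gripper_force: 0.0
```

Call:
send_rows([
  {"dx": 0,"dy": 0,"dz": -5,"yaw": 0,"gripper": 0.4},
  {"dx": 0,"dy": 0,"dz": -11,"yaw": 0,"gripper": 0.4},
  {"dx": 0,"dy": 0,"dz": -17,"yaw": 0,"gripper": 0.4},
  {"dx": 2,"dy": 5.5,"dz": -18,"yaw": 0,"gripper": 0.5},
  {"dx": 4,"dy": 11,"dz": -18,"yaw": 0,"gripper": 0.5},
])

```text
clock: 14.25
tcp_pos: [0.5207, -0.1181, 0.2502]
orientation: [0.746, 3.046, 0.002]
contact_force: [0.6, -0.1, -0.1]
grip_width: 0.0424
gripper_force: 0.0
```

```bash
python3 plan.py .4265 .220 .12 63; python3 pl.py
```

```text
dx,dy,dz [24.04 25.6  12.97] yaw -0.5 | ytool 62.5 tcp [ 0.5207 -0.1181  0.2502] j7 1.31 grip 0.0424 0.0 F [ 0.6 -0.1 -0.1] t 14.25
0.055 [394, 225, 8, 22, 86] [ 565.9 -288.9] [17. 52.] 84.6 [ 0.567 -0.291  0.075]
0.075 [394, 225, 8, 22, 57] [ 565.9 -288.9] [17. 52.] 84.6 [ 0.566 -0.291  0.081]
0.03 [394, 229, 5, 16, 42] [ 566.3 -291.1] [ 8. 36.] 89.8 [ 0.567 -0.292  0.05 ]
```

Call:
send_rows([
  {"dx": 4.1,"dy": 4.3,"dz": 0,"yaw": 0,"gripper": 0.5},
  {"dx": 8.2,"dy": 8.6,"dz": 0,"yaw": 0,"gripper": 0.5},
  {"dx": 12.3,"dy": 12.9,"dz": 0,"yaw": 0,"gripper": 0.5},
  {"dx": 16.4,"dy": 17.2,"dz": 1,"yaw": 0,"gripper": 0.5},
  {"dx": 20.5,"dy": 21.8,"dz": 3,"yaw": 0,"gripper": 0.5},
])

```text
clock: 14.92
tcp_pos: [0.4387, 0.1688, 0.2194]
orientation: [0.744, 3.049, 0.004]
contact_force: [0.2, 0.3, -0.0]
grip_width: 0.0426
gripper_force: 0.0
```

```bash
python3 plan.py .4255 .2185 .12 63; python3 pl.py
```

```text
dx,dy,dz [3.48 3.77 9.94] yaw -0.4 | ytool 62.6 tcp [0.4387 0.1688 0.2194] j7 0.63 grip 0.0426 0.0 F [ 0.2  0.3 -0. ] t 14.93
0.055 [372, 224, 30, 41, 328] [ 545.5 -264.6] [ 59. 101.] 82.2 [ 0.552 -0.26   0.073]
0.075 [377, 224, 25, 25, 138] [ 566.1 -267.7] [58. 59.] 85.1 [ 0.567 -0.268  0.081]
0.03 [362, 227, 25, 54, 222] [ 522.5 -244. ] [ 38. 135.] 74.4 [ 0.511 -0.233  0.048]
0.03 [385, 226, 14, 20, 74] [ 573.  -283.3] [51. 22.] 22.9 [ 0.574 -0.287  0.048]
```

Call:
send_rows([
  {"dx": 3.4,"dy": 3.7,"dz": 3,"yaw": 0,"gripper": 0.5},
  {"dx": 3.4,"dy": 3.7,"dz": 8,"yaw": 0,"gripper": 0.5},
  {"dx": 3.4,"dy": 3.7,"dz": 11,"yaw": 0,"gripper": 0.5},
  {"dx": 3.4,"dy": 3.7,"dz": 11,"yaw": 0,"gripper": 0.5},
  {"dx": 3.4,"dy": 3.7,"dz": 11,"yaw": 0,"gripper": 0.5},
])

```text
clock: 15.6
tcp_pos: [0.4264, 0.2158, 0.1092]
orientation: [0.744, 3.051, 0.002]
contact_force: [0.3, -0.2, 0.1]
grip_width: 0.0424
gripper_force: 0.0
```

```bash
python3 plan.py .4255 .2185 .041 63; python3 -c "
from h import *
f=grab('side');import cv2
cv2.imwrite('pics/s5.png',cv2.resize(f['color'][200:400,230:450,::-1],(660,600),interpolation=2))"
```

```text
dx,dy,dz [0.22 0.19 6.82] yaw -0.4 | ytool 62.6 tcp [0.4264 0.2158 0.1092] j7 0.56 grip 0.0424 0.0 F [ 0.3 -0.2  0.1] t 15.6
```

View pics/s5.png

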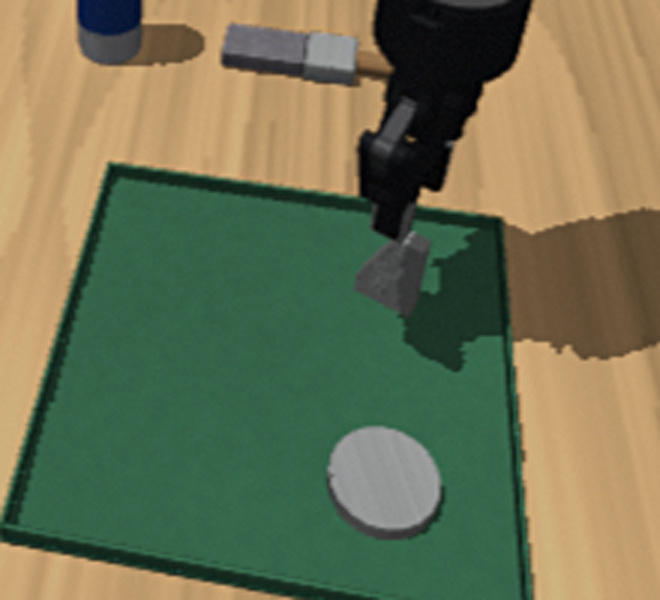

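The fingers straddle the short rib, crop (400,260). I'll descend and grip.

Call:
send_rows([
  {"dx": 0.2,"dy": 0.2,"dz": 1,"yaw": 0,"gripper": 0.5},
  {"dx": 0.2,"dy": 0.2,"dz": 4,"yaw": 0,"gripper": 0.5},
  {"dx": 0.2,"dy": 0.2,"dz": 6.8,"yaw": 0,"gripper": 0.5},
  {"dx": 0.2,"dy": 0.2,"dz": 6.8,"yaw": 0,"gripper": 0.5},
  {"dx": 0.2,"dy": 0.2,"dz": 6.8,"yaw": 0,"gripper": 0.3},
])

```text
clock: 16.27
tcp_pos: [0.4251, 0.2187, 0.0405]
orientation: [0.744, 3.052, 0.001]
contact_force: [0.4, -0.4, 1.0]
grip_width: 0.0265
gripper_force: 0.0
```

Call:
send_rows([
  {"dx": 0,"dy": 0,"dz": 0,"yaw": 0,"gripper": 0.2},
  {"dx": 0,"dy": 0,"dz": 0,"yaw": 0,"gripper": 0.1},
  {"dx": 0,"dy": 0,"dz": 0,"yaw": 0,"gripper": 0},
  {"dx": 0,"dy": 0,"dz": 0,"yaw": 0,"gripper": 0},
  {"dx": 0,"dy": 0,"dz": 0,"yaw": 0,"gripper": 0},
])

```text
clock: 16.9
tcp_pos: [0.4252, 0.2188, 0.0409]
orientation: [0.744, 3.051, 0.002]
contact_force: [-0.7, -0.6, 6.7]
grip_width: 0.0115
gripper_force: 58.7
```

```bash
python3 plan.py .4255 .2185 .041 63; python3 - <<'E'
from m import *
from scipy.spatial.transform import Rotation as R
o=status.get_obs();M=R.from_rotvec(o['orientation']).as_matrix()
f=grab('side');P=cloud(f);L=(P-o['tcp_pos'])@M
hsv=cv2.cvtColor(f['color'],cv2.COLOR_RGB2HSV)
k=(f['depth']>0)&(P[...,2]>.006)&(P[...,2]<.014)&(abs(L[...,0])<.05)&(abs(L[...,1])<.02)
q=L[k];print(k.sum(),'toolx',np.percentile(q[:,0],[0,2,50,98,100]).round(4),'tooly',np.median(q[:,1]).round(4))
print('toolx world',M[:,0].round(3))
E
```

```text
dx,dy,dz [-0.04 -0.01 -0.01] yaw -0.4 | ytool 62.6 tcp [0.4252 0.2188 0.0409] j7 0.57 grip 0.0115 58.7 F [-0.7 -0.6  6.7] t 16.9
42 toolx [-0.0377 -0.0264 -0.0068  0.0143  0.0143] tooly 0.0065
toolx world [-0.888  0.46  -0.001]
```

Call:
send_rows([
  {"dx": 0,"dy": 0,"dz": -1,"yaw": 0,"gripper": 0},
  {"dx": 0,"dy": 0,"dz": -6,"yaw": 0,"gripper": 0},
  {"dx": 0,"dy": 0,"dz": -12,"yaw": 0,"gripper": 0},
  {"dx": 0,"dy": -1,"dz": -18,"yaw": 0,"gripper": 0},
  {"dx": -3,"dy": -5,"dz": -21,"yaw": 0,"gripper": 0},
])

```text
clock: 17.58
tcp_pos: [0.4288, 0.1627, 0.2539]
orientation: [0.734, 3.051, 0.008]
contact_force: [1.2, -1.3, -1.8]
grip_width: 0.0117
gripper_force: 58.8
```

```bash
python3 plan.py .612 -.2903 .25 62.6
```

```text
dx,dy,dz [-36.92 -32.02   0.29] yaw 0.4 | ytool 63.0 tcp [0.4288 0.1627 0.2539] j7 0.63 grip 0.0117 58.8 F [ 1.2 -1.3 -1.8] t 17.57
```

Call:
send_rows([
  {"dx": -4.1,"dy": -3.6,"dz": 0,"yaw": 0,"gripper": 0},
  {"dx": -8.2,"dy": -7.2,"dz": 0,"yaw": 0,"gripper": 0},
  {"dx": -12.3,"dy": -10.7,"dz": 0,"yaw": 0,"gripper": 0},
  {"dx": -16.4,"dy": -14.3,"dz": 0,"yaw": 0,"gripper": 0},
  {"dx": -20.5,"dy": -17.8,"dz": 0,"yaw": 0,"gripper": 0},
])

```text
clock: 18.2
tcp_pos: [0.5284, -0.0937, 0.2505]
orientation: [0.743, 3.052, 0.001]
contact_force: [0.4, 0.8, -2.5]
grip_width: 0.0116
gripper_force: 58.8
```

Call:
send_rows([
  {"dx": -4.1,"dy": -3.6,"dz": 0,"yaw": 0,"gripper": 0},
  {"dx": -8.2,"dy": -7.2,"dz": 0,"yaw": 0,"gripper": 0},
  {"dx": -12.3,"dy": -10.7,"dz": 0,"yaw": 0,"gripper": 0},
  {"dx": -16.4,"dy": -14.3,"dz": 5,"yaw": 0,"gripper": 0},
  {"dx": -16.4,"dy": -14.3,"dz": 8,"yaw": 0,"gripper": 0},
])

```text
clock: 18.82
tcp_pos: [0.6077, -0.2987, 0.1693]
orientation: [0.75, 3.05, -0.003]
contact_force: [0.1, -0.1, -1.4]
grip_width: 0.0115
gripper_force: 58.8
```

Call:
send_rows([
  {"dx": 0,"dy": 0,"dz": 0,"yaw": 0,"gripper": 0},
  {"dx": 0,"dy": 0,"dz": 0,"yaw": 0,"gripper": 0},
  {"dx": 0,"dy": 0,"dz": 0,"yaw": 0,"gripper": 0},
])

```text
clock: 19.2
tcp_pos: [0.6094, -0.294, 0.1722]
orientation: [0.741, 3.049, 0.0]
contact_force: [-0.0, 0.8, -0.8]
grip_width: 0.0112
gripper_force: 58.6
```

```bash
python3 plan.py .612 -.2903 .05 62.6
```

```text
dx,dy,dz [-0.03  0.43 12.22] yaw 0.1 | ytool 62.7 tcp [ 0.6094 -0.294   0.1722] j7 1.67 grip 0.0112 58.6 F [-0.   0.8 -0.8] t 19.2
```

Call:
send_rows([
  {"dx": -0.1,"dy": 0.4,"dz": 3,"yaw": 0,"gripper": 0},
  {"dx": -0.1,"dy": 0.4,"dz": 6,"yaw": 0,"gripper": 0},
  {"dx": -0.1,"dy": 0.4,"dz": 9,"yaw": 0,"gripper": 0},
  {"dx": -0.1,"dy": 0.4,"dz": 11.5,"yaw": 0,"gripper": 0},
  {"dx": -0.1,"dy": 0.4,"dz": 11.5,"yaw": 0,"gripper": 0},
])

```text
clock: 19.82
tcp_pos: [0.6105, -0.2903, 0.0543]
orientation: [-0.742, -3.051, -0.001]
contact_force: [-0.5, 0.3, -1.6]
grip_width: 0.0114
gripper_force: 58.7
```

```bash
python3 plan.py .6092 -.2889 .0499 62.6; python3 -c "
from h import *
f=grab('side');import cv2
cv2.imwrite('pics/s6.png',cv2.resize(f['color'][80:220,220:400,::-1],(720,560),interpolation=2))"
```

```text
dx,dy,dz [0.18 0.06 0.44] yaw 0.1 | ytool 62.7 tcp [ 0.6105 -0.2903  0.0543] j7 1.71 grip 0.0114 58.7 F [-0.5  0.3 -1.6] t 19.82
```

View pics/s6.png

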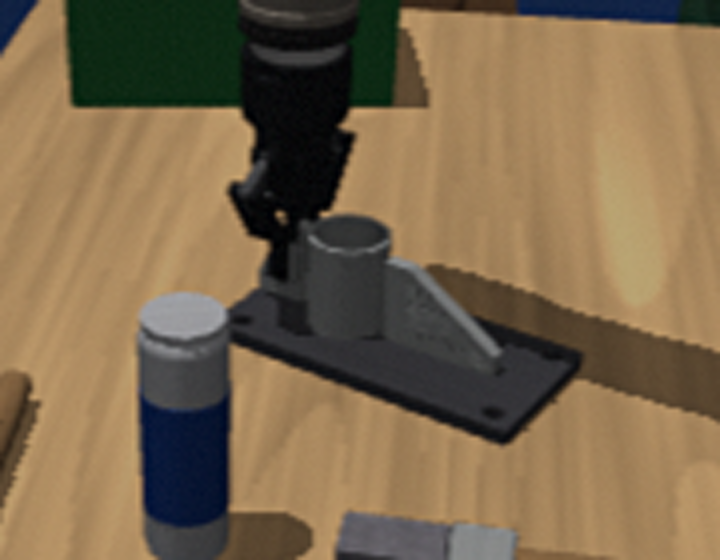

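The tube and long rib stand correctly, crop (348,280) and (440,320). The short rib is just above the plate beyond the tube.

Call:
send_rows([
  {"dx": 0.1,"dy": 0,"dz": 0.1,"yaw": 0,"gripper": 0},
  {"dx": 0.15,"dy": 0,"dz": 0.3,"yaw": 0,"gripper": 0},
  {"dx": 0.15,"dy": 0,"dz": 0.45,"yaw": 0,"gripper": 0},
  {"dx": 0.15,"dy": 0,"dz": 0.5,"yaw": 0,"gripper": 0},
  {"dx": 0.15,"dy": 0,"dz": 0.5,"yaw": 0,"gripper": 0},
])

```text
clock: 20.5
tcp_pos: [0.6096, -0.2908, 0.05]
orientation: [0.744, 3.052, 0.0]
contact_force: [-0.7, 1.3, 0.8]
grip_width: 0.0114
gripper_force: 59.2
```

```bash
python3 plan.py .6092 -.2889 .0499 62.6
```

```text
dx,dy,dz [0.12 0.14 0.01] yaw 0.0 | ytool 62.6 tcp [ 0.6096 -0.2908  0.05  ] j7 1.71 grip 0.0114 59.2 F [-0.7  1.3  0.8] t 20.5
```

Call:
send_rows([
  {"dx": 0.1,"dy": 0.1,"dz": 0,"yaw": 0,"gripper": 0},
  {"dx": 0.1,"dy": 0.1,"dz": 0.1,"yaw": 0,"gripper": 0},
  {"dx": 0.1,"dy": 0.1,"dz": 0.1,"yaw": 0,"gripper": 0.1},
  {"dx": 0.1,"dy": 0.1,"dz": 0.1,"yaw": 0,"gripper": 0.3},
  {"dx": 0.1,"dy": 0.1,"dz": 0,"yaw": 0,"gripper": 0.4},
])

```text
clock: 21.12
tcp_pos: [0.6091, -0.2892, 0.0496]
orientation: [-0.744, -3.052, -0.0]
contact_force: [-0.4, 0.9, 0.2]
grip_width: 0.0342
gripper_force: 0.0
```

Call:
send_rows([
  {"dx": 0,"dy": 0,"dz": 0,"yaw": 0,"gripper": 0.4},
  {"dx": 0,"dy": 0,"dz": -3,"yaw": 0,"gripper": 0.4},
  {"dx": 0,"dy": 0,"dz": -8,"yaw": 0,"gripper": 0.4},
  {"dx": 0,"dy": 0,"dz": -14,"yaw": 0,"gripper": 0.4},
  {"dx": 1,"dy": 2,"dz": -19,"yaw": 0,"gripper": 0.6},
])

```text
clock: 21.75
tcp_pos: [0.609, -0.2692, 0.2422]
orientation: [0.749, 3.049, -0.003]
contact_force: [1.1, 0.8, -0.3]
grip_width: 0.0505
gripper_force: 0.0
```

```bash
python3 plan.py .434 .3475 .25 45
```

```text
dx,dy,dz [44.07 46.56 -0.92] yaw 17.4 | ytool 62.4 tcp [ 0.609  -0.2692  0.2422] j7 1.6 grip 0.0505 0.0 F [ 1.1  0.8 -0.3] t 21.75
```

Call:
send_rows([
  {"dx": 4,"dy": 4.25,"dz": -1,"yaw": 0,"gripper": 1},
  {"dx": 8,"dy": 8.5,"dz": -1,"yaw": 0,"gripper": 1},
  {"dx": 12,"dy": 12.75,"dz": -1,"yaw": 0,"gripper": 1},
  {"dx": 16,"dy": 17,"dz": -1,"yaw": 0,"gripper": 1},
  {"dx": 20,"dy": 21.25,"dz": -1,"yaw": 0,"gripper": 1},
])

```text
clock: 22.38
tcp_pos: [0.5289, 0.0154, 0.2499]
orientation: [0.744, 3.052, 0.001]
contact_force: [1.2, 0.7, 1.4]
grip_width: 0.0852
gripper_force: 0.0
```

Call:
send_rows([
  {"dx": 4,"dy": 4.25,"dz": 0,"yaw": 4,"gripper": 1},
  {"dx": 8,"dy": 8.5,"dz": 0,"yaw": 8,"gripper": 1},
  {"dx": 12,"dy": 12.75,"dz": 0,"yaw": 12,"gripper": 1},
  {"dx": 16,"dy": 17,"dz": 1,"yaw": 16,"gripper": 1},
  {"dx": 20,"dy": 21.25,"dz": 4,"yaw": 17.4,"gripper": 1},
])

```text
clock: 23.0
tcp_pos: [0.4508, 0.2943, 0.2122]
orientation: [1.198, 2.902, 0.006]
contact_force: [0.7, -0.5, -0.4]
grip_width: 0.0852
gripper_force: 0.0
```

```bash
python3 plan.py .434 .3475 .10 45; cat > chk.py <<'E'
from m import *
# plate frame from the first top image
u=np.array([.888,-.460]);n=np.array([.460,.888]);H=np.array([.5675,-.2672])
o=H-.045*u
for nm in('top','side'):
    f=grab(nm);P=cloud(f);ok=f['depth']>0
    X=(P[...,:2]-o)@u*1000;Y=(P[...,:2]-o)@n*1000;Z=P[...,2]*1000
    b=ok&(abs(X)<125)&(abs(Y)<60)
    t=b&(abs(X-45)<34)&(Z>76)&(Z<90)
    c,r=cv2.minEnclosingCircle(np.c_[X[t],Y[t]].astype(np.float32));print(nm,'tube/cap top',np.round(c,1),round(r,1),np.median(Z[t]).round(1),t.sum())
    for s,a in(('long',b&(X<10)&(Z>20)&(Z<90)),('short',b&(X>78)&(Z>20)&(Z<90))):
        if a.sum()<10: print(s,'none');continue
        q=np.c_[X[a],Y[a]].astype(np.float32);v=cv2.fitLine(q,cv2.DIST_HUBER,0,.01,.01).ravel()
        print(' ',s,a.sum(),'X',np.percentile(q[:,0],[1,99]).round(1),'Y',np.percentile(q[:,1],[2,50,98]).round(1),'ang',np.degrees(np.arctan(v[1]/v[0])).round(1),'zmax',np.percentile(Z[a],98).round(1))
E
python3 chk.py
```

```text
dx,dy,dz [ 4.95  2.54 11.23] yaw 0.2 | ytool 45.2 tcp [0.4508 0.2943 0.2122] j7 0.19 grip 0.0852 0.0 F [ 0.7 -0.5 -0.4] t 23.0
top tube/cap top [44.7 -1.5] 30.2 81.5 134
  long 257 X [-77.8   8.8] Y [-6.9  0.8  5.4] ang 2.5 zmax 75.1
  short 90 X [ 78.6 115.2] Y [-7.9  1.1  4.5] ang -0.3 zmax 75.6
side tube/cap top [46.8  2.2] 33.7 80.0 114
  long 405 X [-76.6   9.4] Y [-4.3  6.7 10.4] ang 0.2 zmax 71.9
  short 149 X [ 78.8 114.3] Y [-0.5  6.   9.2] ang 0.5 zmax 72.8
```

Call:
send_rows([
  {"dx": 3.5,"dy": 2,"dz": 4,"yaw": 0,"gripper": 0.9},
  {"dx": 4.8,"dy": 2.4,"dz": 8,"yaw": 0,"gripper": 0.9},
  {"dx": 4.8,"dy": 2.4,"dz": 11,"yaw": 0,"gripper": 0.9},
  {"dx": 4.8,"dy": 2.4,"dz": 11,"yaw": 0,"gripper": 0.9},
  {"dx": 4.8,"dy": 2.4,"dz": 11,"yaw": 0,"gripper": 0.9},
])

```text
clock: 23.72
tcp_pos: [0.4343, 0.3424, 0.1023]
orientation: [1.198, 2.903, 0.002]
contact_force: [0.3, 0.6, 0.0]
grip_width: 0.0767
gripper_force: 0.0
```

```bash
python3 plan.py .434 .3475 .03 45; python3 - <<'E'
from m import *
from scipy.spatial.transform import Rotation as R
o=status.get_obs();M=R.from_rotvec(o['orientation']).as_matrix()
f=grab('side','s7.png');P=cloud(f);L=(P-o['tcp_pos'])@M
k=(f['depth']>0)&(abs(L[...,0])<.03)&(abs(L[...,1])<.065)&(P[...,2]>.045)&(P[...,2]<.2)
for s in(-1,1):
    a=k&(L[...,1]*s>.02);print(s,a.sum(),'tip ahead',np.percentile(L[a][:,2],[95,99,100]).round(4),'y',np.percentile(L[a&(L[...,2]>0)][:,1],[2,50,98]).round(4))
cv2.imwrite('pics/s7.png',cv2.resize(f['color'][200:400,260:480,::-1],(660,600),interpolation=2))
E
```

```text
dx,dy,dz [0.39 0.33 7.23] yaw 0.2 | ytool 45.2 tcp [0.4343 0.3424 0.1023] j7 0.15 grip 0.0767 0.0 F [0.3 0.6 0. ] t 23.73
-1 332 tip ahead [0.0115 0.0136 0.0163] y [-0.0432 -0.038  -0.0366]
1 1026 tip ahead [-0.0007  0.0078  0.0144] y [0.0395 0.0461 0.0531]
```

View pics/s7.png

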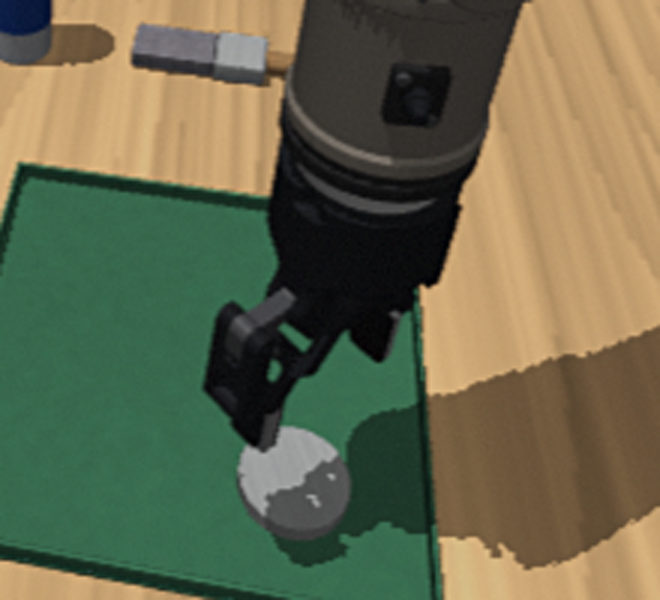

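The jaws are over the cap, crop (293,480), and the tips stand about 15 mm ahead of the TCP at this opening. I'll descend to TCP z ≈ 0.024.

Call:
send_rows([
  {"dx": 0.25,"dy": 0.25,"dz": 2,"yaw": 0,"gripper": 1},
  {"dx": 0.25,"dy": 0.25,"dz": 5,"yaw": 0,"gripper": 1},
  {"dx": 0.25,"dy": 0.25,"dz": 6.8,"yaw": 0,"gripper": 1},
  {"dx": 0.25,"dy": 0.25,"dz": 7.6,"yaw": 0,"gripper": 1},
  {"dx": 0.25,"dy": 0.25,"dz": 7.7,"yaw": 0,"gripper": 1},
])

```text
clock: 24.4
tcp_pos: [0.4337, 0.3461, 0.0244]
orientation: [1.197, 2.904, 0.0]
contact_force: [-0.7, 0.2, 0.4]
grip_width: 0.0857
gripper_force: 0.0
```

```bash
python3 plan.py .434 .3475 .024 45
```

```text
dx,dy,dz [0.08 0.13 0.04] yaw 0.2 | ytool 45.2 tcp [0.4337 0.3461 0.0244] j7 0.17 grip 0.0857 0.0 F [-0.7  0.2  0.4] t 24.4
```

Call:
send_rows([
  {"dx": 0,"dy": 0.1,"dz": 0,"yaw": 0,"gripper": 0.8},
  {"dx": 0,"dy": 0.1,"dz": 0,"yaw": 0,"gripper": 0.6},
  {"dx": 0,"dy": 0.1,"dz": 0,"yaw": 0,"gripper": 0.5},
  {"dx": 0,"dy": 0.1,"dz": 0,"yaw": 0,"gripper": 0.5},
  {"dx": 0,"dy": 0.1,"dz": 0,"yaw": 0,"gripper": 0.5},
])

```text
clock: 25.02
tcp_pos: [0.4345, 0.347, 0.0255]
orientation: [1.197, 2.904, 0.002]
contact_force: [-1.4, -1.0, 7.8]
grip_width: 0.0566
gripper_force: 62.1
```

Call:
send_rows([
  {"dx": 0,"dy": 0,"dz": 0,"yaw": 0,"gripper": 0.5},
  {"dx": 0,"dy": 0,"dz": -1,"yaw": 0,"gripper": 0.5},
  {"dx": 0,"dy": 0,"dz": -3,"yaw": 0,"gripper": 0.5},
  {"dx": 0,"dy": 0,"dz": -6,"yaw": 0,"gripper": 0.5},
  {"dx": 0,"dy": 0,"dz": -10,"yaw": 0,"gripper": 0.5},
])

```text
clock: 25.65
tcp_pos: [0.4335, 0.3462, 0.125]
orientation: [-1.196, -2.904, 0.002]
contact_force: [0.3, -0.1, -2.7]
grip_width: 0.0566
gripper_force: 64.4
```

```bash
python3 plan.py .567 -.267 .25 62.6; python3 -c "
from h import *
f=grab('side');import cv2
cv2.imwrite('pics/s8.png',cv2.resize(f['color'][160:360,260:480,::-1],(660,600),interpolation=2))"
```

```text
dx,dy,dz [-52.67 -34.14 -12.45] yaw -17.4 | ytool 45.2 tcp [0.4335 0.3462 0.125 ] j7 0.13 grip 0.0566 64.4 F [ 0.3 -0.1 -2.7] t 25.65
```

View pics/s8.png

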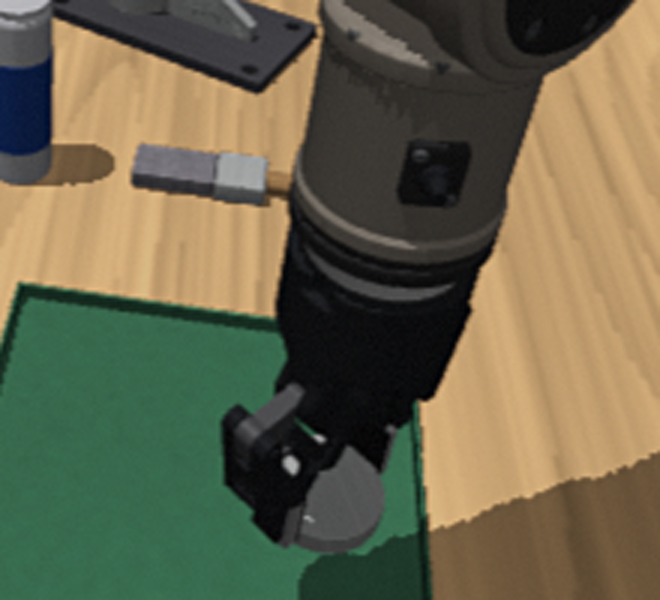

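The cap is held, but at a width of 56.6 mm rather than 60. I'll measure its tilt and centre in the jaws.

```bash
python3 - <<'E'
from m import *
from scipy.spatial.transform import Rotation as R
o=status.get_obs();M=R.from_rotvec(o['orientation']).as_matrix()
f=grab('side');P=cloud(f);L=(P-o['tcp_pos'])@M*1000
c=f['color'].astype(int);print(o['tcp_pos'])
k=(f['depth']>0)&(abs(L[...,0])<40)&(abs(L[...,1])<28)&(L[...,2]>2)&(L[...,2]<40)&(c.max(2)>55)
q=L[k];print(len(q),np.percentile(q,[2,50,98],axis=0).round(1))
for _ in range(4):
    A=np.c_[q[:,:2],np.ones(len(q))];s,*_=np.linalg.lstsq(A,q[:,2],rcond=None);r=q[:,2]-A@s
    q=q[abs(r)<max(2,1.5*r.std())]
print('plane',s.round(3),len(q),r.std().round(2),np.percentile(q,[1,99],axis=0).round(1))
h=[np.round(L[k&(abs(L[...,0]-x)<4)][:,2].mean(),1) if (k&(abs(L[...,0]-x)<4)).any() else None for x in range(-30,31,10)];print(h)
E
```

```text
[0.43610598 0.34811006 0.13035929]
740 [[-17.6 -25.5   8.5]
 [ 13.4   1.   10.3]
 [ 29.2  25.7  19.9]]
plane [6.0000e-03 3.0000e-03 1.0123e+01] 632 0.76 [[-19.7 -26.5   8.6]
 [ 28.9  25.2  12.1]]
[None, np.float64(9.9), np.float64(9.4), np.float64(10.2), np.float64(10.5), np.float64(11.3), np.float64(13.3)]
```

The cap is flat (slope under 0.5°) and centred, with its underside 22 mm ahead of the TCP. I'll carry it over.

Call:
send_rows([
  {"dx": 0,"dy": 0,"dz": -5,"yaw": 0,"gripper": 0.5},
  {"dx": -1,"dy": -0.6,"dz": -10,"yaw": 0,"gripper": 0.5},
  {"dx": -5,"dy": -3.2,"dz": -13,"yaw": 0,"gripper": 0.5},
  {"dx": -9.5,"dy": -6.2,"dz": -13,"yaw": 0,"gripper": 0.5},
  {"dx": -14,"dy": -9.1,"dz": -13,"yaw": 0,"gripper": 0.5},
])

```text
clock: 26.38
tcp_pos: [0.4692, 0.1818, 0.2542]
orientation: [1.196, 2.905, 0.001]
contact_force: [0.6, 0.3, -3.0]
grip_width: 0.0561
gripper_force: 65.8
```

Call:
send_rows([
  {"dx": -4.5,"dy": -2.9,"dz": 0,"yaw": 0,"gripper": 0.5},
  {"dx": -9,"dy": -5.8,"dz": 0,"yaw": 0,"gripper": 0.5},
  {"dx": -13.5,"dy": -8.7,"dz": 0,"yaw": 0,"gripper": 0.5},
  {"dx": -18,"dy": -11.6,"dz": 0,"yaw": 0,"gripper": 0.5},
  {"dx": -22.5,"dy": -14.6,"dz": 0,"yaw": 0,"gripper": 0.5},
])

```text
clock: 27.0
tcp_pos: [0.5259, -0.0801, 0.2538]
orientation: [-1.196, -2.904, -0.0]
contact_force: [1.0, 0.2, -2.4]
grip_width: 0.0565
gripper_force: 65.8
```

```bash
python3 plan.py .567 -.267 .135
```

```text
dx,dy,dz [-16.09 -10.38  11.87] yaw 0 | ytool 45.2 tcp [ 0.5259 -0.0801  0.2538] j7 0.98 grip 0.0565 65.8 F [ 1.   0.2 -2.4] t 27.0
```

Call:
send_rows([
  {"dx": -4.5,"dy": -2.9,"dz": 0,"yaw": 0,"gripper": 0.5},
  {"dx": -9,"dy": -5.8,"dz": 0,"yaw": 0,"gripper": 0.5},
  {"dx": -13,"dy": -8.4,"dz": 1,"yaw": 0,"gripper": 0.5},
  {"dx": -15.9,"dy": -10.3,"dz": 4,"yaw": 0,"gripper": 0.5},
  {"dx": -15.9,"dy": -10.3,"dz": 8,"yaw": 0,"gripper": 0.5},
])

```text
clock: 27.62
tcp_pos: [0.5662, -0.2679, 0.1736]
orientation: [1.203, 2.9, -0.003]
contact_force: [0.5, 0.4, -2.6]
grip_width: 0.056
gripper_force: 65.8
```

Call:
send_rows([
  {"dx": 0,"dy": 0,"dz": 2,"yaw": 0,"gripper": 0.5},
  {"dx": 0,"dy": 0,"dz": 4,"yaw": 0,"gripper": 0.5},
  {"dx": 0,"dy": 0,"dz": 4,"yaw": 0,"gripper": 0.5},
  {"dx": 0,"dy": 0,"dz": 4,"yaw": 0,"gripper": 0.5},
  {"dx": 0,"dy": 0,"dz": 4,"yaw": 0,"gripper": 0.5},
])

```text
clock: 28.25
tcp_pos: [0.5673, -0.2639, 0.1355]
orientation: [1.196, 2.903, 0.0]
contact_force: [-0.6, -0.4, -2.7]
grip_width: 0.0562
gripper_force: 65.8
```

```bash
python3 plan.py .5668 -.267 .1045
```

```text
dx,dy,dz [-0.17 -0.26  3.1 ] yaw 0 | ytool 45.2 tcp [ 0.5673 -0.2639  0.1355] j7 1.42 grip 0.0562 65.8 F [-0.6 -0.4 -2.7] t 28.25
```

Call:
send_rows([
  {"dx": -0.2,"dy": -0.2,"dz": 1,"yaw": 0,"gripper": 0.5},
  {"dx": -0.2,"dy": -0.2,"dz": 2,"yaw": 0,"gripper": 0.5},
  {"dx": -0.2,"dy": -0.2,"dz": 2.6,"yaw": 0,"gripper": 0.5},
  {"dx": -0.2,"dy": -0.2,"dz": 2.8,"yaw": 0,"gripper": 0.5},
  {"dx": -0.2,"dy": -0.2,"dz": 2.8,"yaw": 0,"gripper": 0.5},
])

```text
clock: 28.88
tcp_pos: [0.5665, -0.2666, 0.106]
orientation: [-1.197, -2.904, 0.0]
contact_force: [-0.5, 0.9, -2.8]
grip_width: 0.056
gripper_force: 65.8
```

```bash
python3 plan.py .5668 -.267 .1045;  python3 -c "
from h import *
f=grab('side');import cv2
cv2.imwrite('pics/s9.png',cv2.resize(f['color'][80:220,220:400,::-1],(720,560),interpolation=2))"
```

```text
dx,dy,dz [-0.05 -0.01  0.15] yaw 0 | ytool 45.2 tcp [ 0.5665 -0.2666  0.106 ] j7 1.44 grip 0.056 65.8 F [-0.5  0.9 -2.8] t 28.88
```

View pics/s9.png

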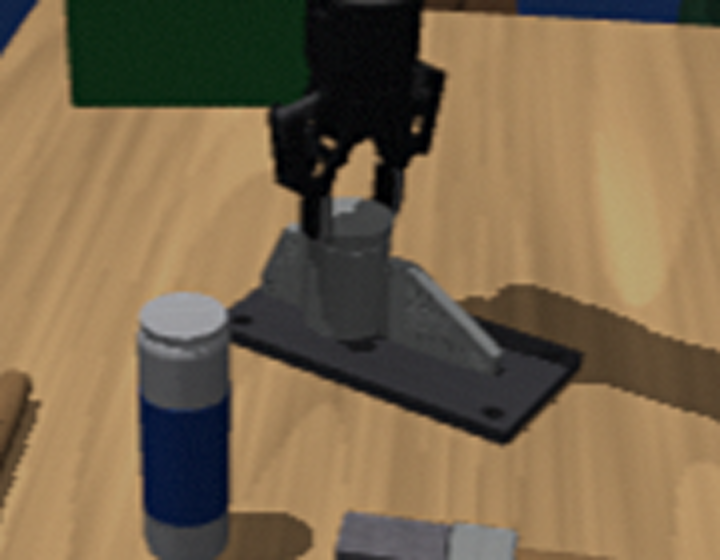

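The cap is just above the tube top, crop (350,225), and both ribs are standing. I'll lower the last 1.5 mm and release.

Call:
send_rows([
  {"dx": 0,"dy": 0,"dz": 0.1,"yaw": 0,"gripper": 0.5},
  {"dx": 0,"dy": 0,"dz": 0.15,"yaw": 0,"gripper": 0.5},
  {"dx": 0,"dy": 0,"dz": 0.2,"yaw": 0,"gripper": 0.5},
  {"dx": 0,"dy": 0,"dz": 0.2,"yaw": 0,"gripper": 0.5},
])

```text
clock: 29.42
tcp_pos: [0.5666, -0.2666, 0.1046]
orientation: [1.197, 2.904, 0.0]
contact_force: [-1.1, 1.8, 2.6]
grip_width: 0.0564
gripper_force: 66.1
```

Call:
send_rows([
  {"dx": 0,"dy": 0,"dz": 0,"yaw": 0,"gripper": 0.75},
  {"dx": 0,"dy": 0,"dz": -0.1,"yaw": 0,"gripper": 1},
  {"dx": 0,"dy": 0,"dz": -0.2,"yaw": 0,"gripper": 1},
  {"dx": 0,"dy": 0,"dz": -0.5,"yaw": 0,"gripper": 1},
  {"dx": 0,"dy": 0,"dz": -3,"yaw": 0,"gripper": 1},
])

```text
clock: 30.05
tcp_pos: [0.5655, -0.266, 0.1332]
orientation: [-1.195, -2.902, 0.0]
contact_force: [0.2, -1.1, 0.5]
grip_width: 0.0853
gripper_force: 0.0
```

Call:
send_rows([
  {"dx": 0,"dy": 0,"dz": -5,"yaw": 0,"gripper": 1},
  {"dx": 0,"dy": 0,"dz": -11,"yaw": 0,"gripper": 1},
  {"dx": 4,"dy": 3,"dz": -14,"yaw": 0,"gripper": 1},
  {"dx": 8,"dy": 6,"dz": -14,"yaw": 0,"gripper": 1},
  {"dx": 12.5,"dy": 9,"dz": -14,"yaw": 0,"gripper": 1},
])

```text
clock: 30.68
tcp_pos: [0.5412, -0.1134, 0.275]
orientation: [1.197, 2.903, 0.001]
contact_force: [1.1, -0.2, -0.1]
grip_width: 0.0855
gripper_force: 0.0
```

Call:
send_rows([
  {"dx": 4,"dy": 3,"dz": 0,"yaw": 0,"gripper": 1},
  {"dx": 8,"dy": 6,"dz": 0,"yaw": 0,"gripper": 1},
  {"dx": 12,"dy": 9,"dz": 0,"yaw": 0,"gripper": 1},
  {"dx": 12,"dy": 9,"dz": 0,"yaw": 0,"gripper": 1},
  {"dx": 12,"dy": 9,"dz": 0,"yaw": 0,"gripper": 1},
])

```text
clock: 31.3
tcp_pos: [0.5195, 0.0331, 0.2744]
orientation: [1.197, 2.904, -0.0]
contact_force: [0.1, -0.5, 0.6]
grip_width: 0.0857
gripper_force: 0.0
```

```bash
sed -i 's/(Z<90)/(Z<105)/' chk.py; python3 chk.py; python3 -c "
from h import *
f=grab('side');import cv2
cv2.imwrite('pics/s10.png',cv2.resize(f['color'][80:240,200:400,::-1],(750,600),interpolation=2))"
```

```text
top tube/cap top [46.4 -0.4] 32.1 93.8 516
  long 256 X [-78.1   9. ] Y [-7.1  0.7  5.2] ang 2.3 zmax 75.5
  short 88 X [ 78.4 114.9] Y [-8.   1.5  4.5] ang 4.6 zmax 77.1
side tube/cap top [44.1  2.3] 31.9 92.4 229
  long 407 X [-77.4   9.6] Y [-4.8  6.6 10.2] ang 0.7 zmax 72.3
  short 147 X [ 78.7 114.9] Y [0.3 6.  8.8] ang -0.5 zmax 72.7
```

View pics/s10.png

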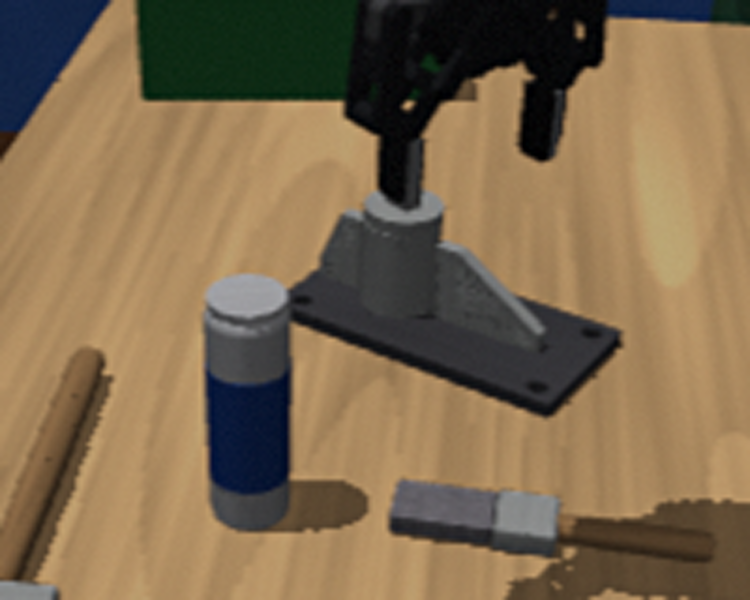

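The cap sits flat on the tube at about crop (402,205). Both ribs are in line, and the can, brush and hammer have not moved. The gripper is clear, so I'm handing in.

```bash
python3 -c "
from bench import workorder
print(workorder.hand_in())"
```

```text
the job is handed in; nothing more can be done
None
```

The post foot is fitted up and handed in at about 31 s: tube over the large hole, both ribs in line with the tall edges to the tube, and cap flat on top. The last camera check put everything within tolerance, but the hand-in returned no verdict.

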